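Hang the bulky ear defenders on the bar stand

ROBOT

A 6-joint arm with a two-finger parallel gripper is mounted at the origin on a cart in front of the work surface, level with it; the furniture and walls round the work are solid. World frame = base frame: x ahead of the robot, y to its left, z up, the work surface at z = 0. Lengths are in m, angles in rad, forces in N, time in s.
With the tool pointing down it reaches from about 0.4 to 0.825 m from the base axis. Payload 7 kg.
Tool frame: the origin (TCP) lies midway between the tips of the shut fingers; the grasp point (between the pads) lies hold_point_z behind it (hold_point_z is the distance from the TCP to the grasp point, in m); z points along the fingers, y is the line along which they close (so a half turn about z gives the same grasp; the last joint's range is limited). The gripper opens to 88 mm and grips with 3 to 60 N. Pads are 19 mm wide; open, the fingers measure 130 mm over their backs; the gripper's body (78 mm by 193 mm) begins 47 mm behind the grasp point.
Start: joints at [1.444, 0.359, 0.012, 0, -1.224, -0.288], TCP at [0.272, 0.618, 0.227] pointing down, gripper open.
Joint ranges: [-3.07, 3.07], [-1.43, 2.12], [-1.02, 1.25], [-3.03, 1.67], [-3.05, -0], [-3.03, 3.03]. Speed limits (rad/s): [2.39, 2.39, 3.01, 3.14, 3.14, 3.14].

INTERFACE

Orientations are given as [roll, pitch, yaw] about the fixed x, y, z axes, in that order (R = Rz(yaw) Ry(pitch) Rx(roll)).
In Python, from station import * gives the robot as it stands.
- The arm moves only by the tool apply_moves, never from a script. Its argument "steps" is a list of rows, each an object with "translation": the shift along the world's x, y, z scaled (see below), a list of three; "rotation": the turn, a rotation vector about the world's x, y, z scaled (see below), a list of three. A call has exactly 10 rows; each row is the pose to reach, as a shift and turn from the pose commanded when the call began; what a row does not reach only later rows make up. The controller multiplies each number of a shift by 250 mm and each number of a turn by 30 degrees. A row lasts 1/12 s, in which the tool goes at most 41.7 mm and 7.16 degrees, less where a joint would pass 70% of its speed; a pose out of reach is approached as far as the arm can. A call with a number of a shift or a turn outside -1 to 1 is refused whole. A call with a gripper value outside its range is refused whole. "jaw" is the closure, from -1 (fully open) to 1 (shut), so that 0 is half open, set as the call begins (left out, the last holds). The fingers move at their own pace and stop on an object; "newtons" is the grip in N (left out, the last holds). Time passes only in rows, so rows that repeat a pose let the fingers close, or fill a call up. It gives the time, the measured TCP pose, the force, the opening and the grip force at its end, in the units of the state.
- get_state(): the state, without advancing time (a new reading comes with each control period).
- grab_frame(name): name is "scene" or "top" or "wrist"; returns the picture (400x640x3 uint8, blue, green, red); there is no depth.
- camera_model(name): a dict with "fx", "fy", "cx", "cy" (pixels), "xyz" and "rotation" of the camera in the world. Camera axes: x right, y down, z forward; pixel columns grow to the right and rows downward; lengths in m; the calibration is good to about 2 mm. A picture is of the moment at which its call begins: read the wrist's pose just before it. camera_model takes no time and is no camera call; for the wrist camera it gives the pose at the moment of the call.
- job_done(): hands the job in; it is judged then, once.
The state is a dict: "t": time; "q": joint angles; "qd": joint speeds; "joint_efforts": joint torques, N m; "eef_pos": TCP position; "ee_rot": TCP orientation; "force": force on the tool from outside, world axes, zero at the start; "moment": the same for the moment, N m; "width": finger opening in m; "gripper_force": force on a finger pad.
Only numpy, scipy, OpenCV 4.12 (cv2) and the standard library are available. Lean on these libraries where they do the work, as an engineer would, in place of code of your own. Each camera call takes 0.05 s, during which the arm holds its last target. There are 200 camera calls.

TASK

Tidy away the bulky ear defenders, the pair with the thick, wide cups: hang them over the horizontal bar of the stand, headband squarely across the bar between the two posts, with one cup hanging on each side. Leave the slim ear defenders standing where they are.

Things in the scene. Friction and masses are not known exactly. Their poses are not given: they have to be found in the camera images.
- big_defenders: Bulky ear defenders, grey plastic, black cushions, rigid, loose, 260 g, standing on their two cups, headband arching above. 170 mm over the cups (own x), 64 wide (y), 150 tall; cups 72 tall, 45 thick, 80 apart inside. The band's top (crown) is a block 56 long in x, 22 wide in y, 20 thick: grasp it across y. Origin: centre of the underside at the cups' feet; x cup to cup, y across the band, z up.
- big_crown (a point): Middle of the underside of the bulky pair's crown, 130 mm above their origin (crown top: 150); axes as that body. This face lies on the bar when hung, with the bar running along the body's y.
- slim_defenders: Slim ear defenders, same materials, height and crown as the bulky pair but clearly smaller cups: 40 mm wide, 52 tall, 22 thick; 148 over the cups. Loose, 160 g, standing; leave alone. The two pairs may stand in either place. Origin: centre of the underside; x cup to cup, z up.
- stand: Hanging stand, fixed: two grey feet (100 mm in x, 36 in y, 12 high) and steel posts at y = -140 and +140 mm carrying one round horizontal steel bar, 14 mm thick, along the stand's y. Bar axis 158 mm, bar top 165 mm above the bench; clamp blocks on the posts, 24 mm wide in y, rise to 172 mm. Origin: on the bench under the bar's middle; z up.
- bar_mid (a point): Middle of the bar, on its axis, 158 mm above the bench (7 mm below the bar's top); axes as the stand: y along the bar, x across it, z up.
Mind the look-alikes: they are no part of the job. Leave any brown look-alike of the big_defenders alone.

How it is judged:
At the end, for the whole second after the job is handed in: The bulky pair hangs at rest on the bar: middle of the crown underside within 30 mm across and 110 mm along of the bar's middle and -6 to +22 mm above its axis, square to the bar within 17 degrees, upright within 20; the slim pair stands upright (x of big_crown in the frame of bar_mid between -0.03 and 0.03 m and y of big_crown in the frame of bar_mid between -0.11 and 0.11 m and z of big_crown in the frame of bar_mid between -0.006 and 0.022 m and angle between the y axis of big_defenders and the y axis of stand, either way round below 0.3 rad and angle between big_defenders's own z axis and vertical below 0.35 rad and contact force between big_defenders and stand above 0.5 N and linear speed of big_defenders below 0.05 m/s and angle between slim_defenders's own z axis and vertical below 0.15 rad); the robot touches nothing.
It fails at once if the slim ear defenders are shifted by more than 40 mm or tipped over (distance of slim_defenders from where it was at the start of the episode above 0.04 m or angle between slim_defenders's own z axis and vertical above 0.5 rad).
It also fails if it takes over 38 s, if anything falls off the work surface, if the arm or the gripper's body presses on something with over 40 N, if the wrist force passes 120 N, or if a joint passes its speed limit or range.

## Working session

There is one attempt and no reset: what is moved stays moved. The work goes in short steps, Python scripts to look and compute and a tool call to move; the robot and the scene stay as the last step left them, time stands still between calls to the robot, and variables do not carry over. Pictures are saved under pics/ and viewed, at most 10 in all, crops included, and the job is handed in when it is done.

Besides the shell and the picture viewer there is one more tool, called after "Call:" as a command line: name --argument value ..., lists and objects as JSON in quotes. apply_moves: Moves the arm, as the interface text tells. Shifts and turns lie within -1 to 1; 1 stands for 250 mm of shift or 30 degrees of turn. Its arguments: {"type":"object","properties":{"steps":{"type":"array"},"jaw":{"type":"number"},"newtons":{"type":"number"}},"required":["steps"]}

```bash
mkdir -p pics; python3 - <<'E'
from station import *
import cv2,numpy as np
s=get_state();print(s)
for n in("scene","top"):
    m=camera_model(n);print(n,m)
    cv2.imwrite(f"pics/{n}0.png",grab_frame(n))
E
```

```text
{'t': 0.0, 'q': array([ 1.44408467e+00,  3.59406919e-01,  1.10832440e-02, -3.27460983e-04,
       -1.22411309e+00, -2.88068187e-01]), 'qd': array([ 0.00082018, -0.00030153,  0.0011634 , -0.00067653, -0.00041978,
       -0.00084413]), 'joint_efforts': array([ 4.60474203e-04, -5.82712519e+01,  2.93043101e+01,  6.99726105e+00,
        6.83893843e-03, -1.48835288e-04]), 'eef_pos': array([0.2718736 , 0.61730328, 0.22562444]), 'ee_rot': array([ 3.13993235e+00, -1.70941975e-04, -4.14891221e-01]), 'force': array([ 0.42654002,  0.36706848, -0.78765963]), 'moment': array([-0.02204717, -0.03532846, -0.0472228 ]), 'gripper_force': 0.0, 'width': 0.087764616865955}
scene {'fx': 397.9604131221372, 'fy': 397.9604131221372, 'cx': 316.8687495700002, 'cy': 193.58412824095066, 'xyz': array([ 0.0579099 , -0.61296543,  0.92424298]), 'rotation': array([-2.31353733, -0.01443587, -0.64255327])}
top {'fx': 507.28996691558325, 'fy': 507.28996691558325, 'cx': 319.30239984125075, 'cy': 207.97991782900593, 'xyz': array([0.40530995, 0.08623373, 1.36853505]), 'rotation': array([-2.99763326,  0.00359947, -1.55525537])}
```

View pics/scene0.png

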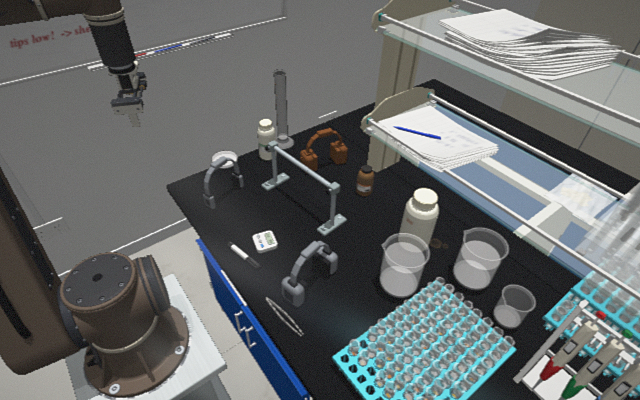

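View pics/top0.png

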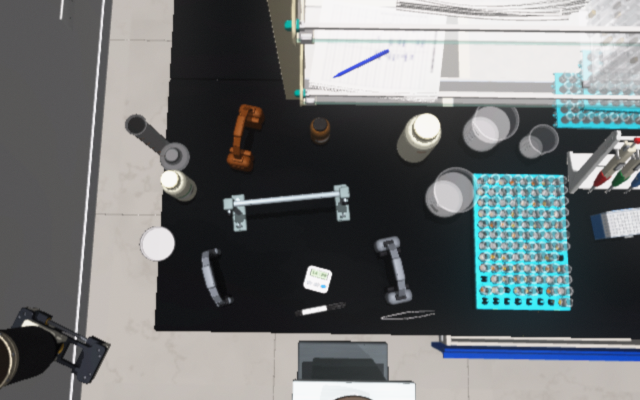

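Three candidates in the top view: grey pair at (394,270), grey pair at (214,278) and a brown one at (244,137), which is excluded. The pair at (394,270) seems to have the wider cups, so I'll check that in a close crop and measure.

```bash
cat > h.py <<'E'
import numpy as np,cv2
from scipy.spatial.transform import Rotation as R
def Rm(m):
    r=np.array(m["rotation"]); return r if r.shape==(3,3) else R.from_euler('xyz',r).as_matrix()
def ray(m,u,v,z):
    d=Rm(m)@np.array([(u-m["cx"])/m["fx"],(v-m["cy"])/m["fy"],1]); o=np.array(m["xyz"])
    return o+d*(z-o[2])/d[2]
def proj(m,p):
    c=Rm(m).T@(np.array(p)-m["xyz"]); return c[0]/c[2]*m["fx"]+m["cx"],c[1]/c[2]*m["fy"]+m["cy"]
E
python3 - <<'E'
from station import *
from h import *
m=camera_model("top");a=cv2.imread("pics/top0.png");b=cv2.imread("pics/scene0.png")
hi=a.max(2)
for nm,(x0,y0,x1,y1) in dict(R=(365,225,425,312),L=(185,240,245,315)).items():
    k=(hi[y0:y1,x0:x1]>60).astype(np.uint8)
    n,l,st,c=cv2.connectedComponentsWithStats(k);i=1+st[1:,4].argmax()
    ys,xs=np.where(l==i);r=cv2.minAreaRect(np.c_[xs+x0,ys+y0].astype(np.float32));print(nm,st[i],r)
    for p in cv2.boxPoints(r):print(p,ray(m,*p,.07)[:2])
# stand bar ends approx
for p in((245,202),(337,195)):print(p,ray(m,*p,.165))
c1=cv2.resize(a[230:320,180:430],None,fx=3.2,fy=3.2,interpolation=2)
c2=cv2.resize(b[140:310,190:350],None,fx=1.7,fy=1.7,interpolation=2)
o=np.zeros((590,800,3),np.uint8);o[:288]=c1;o[295:295+289,:272]=c2
o[295:295+288,290:290+480]=cv2.resize(a[170:242,215:335],(480,288),interpolation=2)
cv2.imwrite("pics/crop1.png",o)
E
```

```text
R [ 10  11  37  69 937] ((393.3176574707031, 269.9294128417969), (67.2484359741211, 24.946996688842773), 77.47119140625)
[373.84705 239.81177] [ 0.51315071 -0.04718835]
[398.2     234.40002] [ 0.52800818 -0.10963798]
[412.78827 300.04706] [ 0.36271733 -0.14523453]
[388.4353 305.4588] [ 0.3483529  -0.08388296]
L [ 16  11  22  56 482] ((209.6832275390625, 278.8686828613281), (56.73783874511719, 11.7866792678833), 74.35775756835938)
[196.35904 253.13945] [0.47212444 0.40620448]
[207.7092  249.96141] [0.48067429 0.37755826]
[223.00742 304.5979 ] [0.34394408 0.33252555]
[211.65726 307.77594] [0.33563501 0.36076978]
(245, 202) [0.5915248  0.27200806 0.165     ]
(337, 195) [0.61188039 0.05119264 0.165     ]
```

View pics/crop1.png

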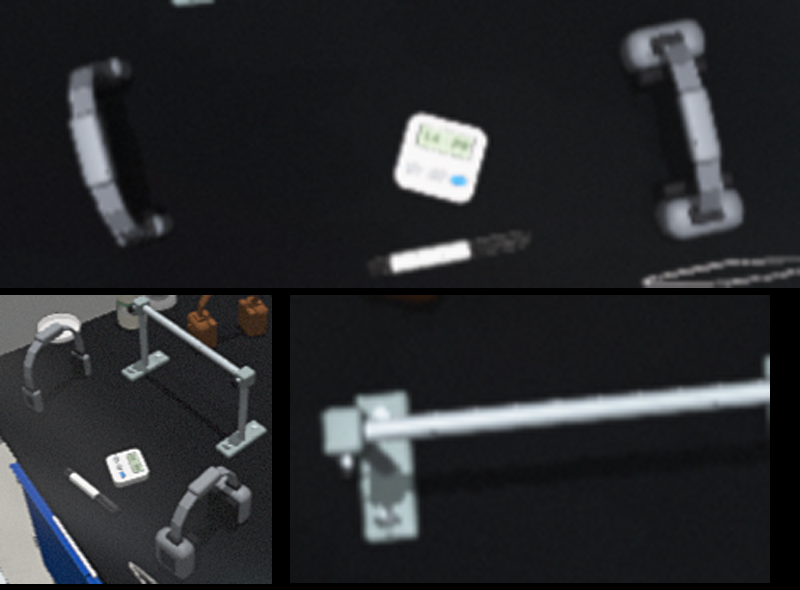

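The crop confirms it: the right pair at (394,270) has the thick wide cups, so it is the bulky one; the left pair at (214,278) has narrow cups. The bar runs from about (235,205) to (343,191). Next, precise numbers.

```bash
python3 - <<'E'
import station
from station import *
from h import *
print({k:getattr(station,k) for k in dir(station) if 'hold' in k.lower()})
m=camera_model("top");a=cv2.imread("pics/top0.png");hi=a.max(2)
# bar line: intensity-weighted rows per column
P=[]
for u in range(255,330,3):
    c=hi[185:212,u].astype(float);w=np.where(c>100,c,0);P.append(ray(m,u,185+(w*np.arange(27)).sum()/w.sum(),.163)[:2])
P=np.array(P);k=np.polyfit(P[:,1],P[:,0],1);print("bar x=%.4f*y+%.4f yaw %.2fdeg"%(*k,-np.degrees(np.arctan(k[0]))))
for p in((228,206),(342,189)):print("clamp",ray(m,*p,.172))
for n,p,z in(("crown",(398.4,269),.15),("cupA",(387.5,244),.072),("cupB",(398.75,297),.072)):print(n,ray(m,*p,z))
# bright crown facet
k=(hi[225:312,365:425]>140).astype(np.uint8);n,l,st,c=cv2.connectedComponentsWithStats(k)
for i in range(1,n):
    if st[i,4]>25:print(st[i],c[i]+[365,225])
# scene check
s=camera_model("scene");print(proj(s,ray(m,398.4,269,.15)),proj(s,ray(m,234,205,.172)),proj(s,ray(m,343,190,.172)))
E
```

```text
{'hold_point_z': 0.0188}
bar x=-0.1138*y+0.6223 yaw 6.49deg
clamp [0.5801768  0.31115816 0.172     ]
clamp [0.6254371  0.03957307 0.172     ]
crown [ 0.4377057  -0.09748821  0.15      ]
cupA [ 0.50279978 -0.08184999  0.072     ]
cupB [ 0.36978302 -0.10965196  0.072     ]
[28 13  6  8 28] [395.42857143 241.46428571]
[13 16  5  9 40] [380.175 244.725]
[26 24  7  9 41] [394.07317073 253.2195122 ]
[ 28  33  11  22 156] [398.3525641  268.59615385]
[34 56  7  8 39] [401.28205128 284.87179487]
[40 66  6  8 32] [407.40625 294.4375 ]
[25 69  9  9 48] [392.79166667 298.25      ]
(np.float64(310.4628644214876), np.float64(248.44740699688407)) (np.float64(274.48220964774373), np.float64(145.96816728854833)) (np.float64(334.97998496417443), np.float64(184.41958808893278))
```

Call:
apply_moves --steps '[{"translation": [0,0,0.15],"rotation": [0,0,0.2]},{"translation": [0,0,0.3],"rotation": [0,0,0.4]},{"translation": [0.04,-0.15,0.4],"rotation": [0,0,0.6]},{"translation": [0.08,-0.3,0.4],"rotation": [0,0,0.8]},{"translation": [0.12,-0.45,0.4],"rotation": [0,0,1]},{"translation": [0.16,-0.6,0.4],"rotation": [0,0,1]},{"translation": [0.2,-0.75,0.4],"rotation": [0,0,1]},{"translation": [0.24,-0.9,0.4],"rotation": [0,0,1]},{"translation": [0.25,-1,0.4],"rotation": [0,0,1]},{"translation": [0.25,-1,0.4],"rotation": [0,0,1]}]' --jaw -1

```text
t: 0.93
eef_pos: [0.3347, 0.3635, 0.3274]
ee_rot: [-3.141, -0.0, 0.106]
force: [-0.0, -0.2, 0.3]
width: 0.0878
gripper_force: 0.0
```

Call:
apply_moves --steps '[{"translation": [0.06,-0.15,0],"rotation": [0,0,0.1]},{"translation": [0.1,-0.3,0],"rotation": [0,0,0.19]},{"translation": [0.14,-0.45,0],"rotation": [0,0,0.19]},{"translation": [0.18,-0.6,0],"rotation": [0,0,0.19]},{"translation": [0.22,-0.75,0],"rotation": [0,0,0.19]},{"translation": [0.26,-0.9,0],"rotation": [0,0,0.19]},{"translation": [0.3,-1,0],"rotation": [0,0,0.19]},{"translation": [0.3,-1,0],"rotation": [0,0,0.19]},{"translation": [0.3,-1,0],"rotation": [0,0,0.19]},{"translation": [0.3,-1,0],"rotation": [0,0,0.19]}]'

```text
t: 1.77
eef_pos: [0.4095, 0.1179, 0.3264]
ee_rot: [-3.141, 0.0, 0.207]
force: [0.0, 0.2, 0.2]
width: 0.088
gripper_force: 0.0
```

Call:
apply_moves --steps '[{"translation": [0.03,-0.15,0],"rotation": [0,0,0]},{"translation": [0.06,-0.3,0],"rotation": [0,0,0]},{"translation": [0.08,-0.45,0],"rotation": [0,0,0]},{"translation": [0.1,-0.6,0],"rotation": [0,0,0]},{"translation": [0.11,-0.75,0],"rotation": [0,0,0]},{"translation": [0.11,-0.85,0],"rotation": [0,0,0]},{"translation": [0.11,-0.85,0],"rotation": [0,0,0]},{"translation": [0.11,-0.85,0],"rotation": [0,0,0]},{"translation": [0.11,-0.85,0],"rotation": [0,0,0]},{"translation": [0.11,-0.85,0],"rotation": [0,0,0]}]'

```text
t: 2.6
eef_pos: [0.4373, -0.0935, 0.3265]
ee_rot: [-3.141, 0.0, 0.21]
force: [0.7, 0.2, 0.6]
width: 0.0879
gripper_force: 0.0
```

```bash
python3 - <<'E'
from station import *
from h import *
s=get_state();m=camera_model("wrist");f=grab_frame("wrist");print(s['eef_pos'],s['ee_rot'],m)
print(proj(m,(.4377,-.0975,.15)))
g=f.copy();u,v=proj(m,(.4377,-.0975,.15));cv2.circle(g,(int(u),int(v)),3,(0,0,255),-1)
cv2.imwrite("pics/w1.png",g);cv2.imwrite("pics/w1raw.png",f)
E
```

```text
[ 0.437283   -0.0934904   0.32645805] [-3.14142765e+00  9.67480938e-05  2.10149367e-01] {'fx': 317.91222292901523, 'fy': 317.91222292901523, 'cx': 321.16216397902343, 'cy': 201.68030538117097, 'xyz': array([ 0.50316534, -0.0800641 ,  0.48632611]), 'rotation': array([ 2.88617661e+00,  1.02078995e-03, -1.36095762e+00])}
(np.float64(324.6523441536626), np.float64(183.57589732337325))
```

View pics/w1.png

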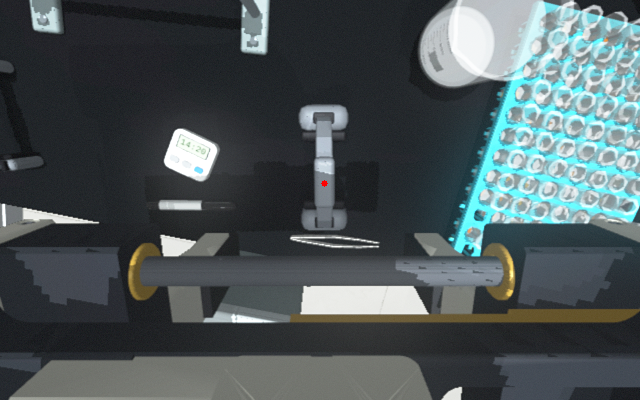

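The wrist view shows the crown at (324,183), matching the predicted point and with the band lined up with the image columns; the yaw is right. Descending and gripping.

Call:
apply_moves --steps '[{"translation": [0,-0.014,-0.1],"rotation": [0,0,0]},{"translation": [0,-0.014,-0.22],"rotation": [0,0,0]},{"translation": [0,-0.014,-0.34],"rotation": [0,0,0]},{"translation": [0,-0.014,-0.46],"rotation": [0,0,0]},{"translation": [0,-0.014,-0.56],"rotation": [0,0,0]},{"translation": [0,-0.014,-0.65],"rotation": [0,0,0]},{"translation": [0,-0.014,-0.72],"rotation": [0,0,0]},{"translation": [0,-0.014,-0.766],"rotation": [0,0,0]},{"translation": [0,-0.014,-0.766],"rotation": [0,0,0]},{"translation": [0,-0.014,-0.766],"rotation": [0,0,0]}]'

```text
t: 3.48
eef_pos: [0.4371, -0.0976, 0.135]
ee_rot: [3.141, 0.001, 0.21]
force: [1.0, 0.1, 0.3]
width: 0.0873
gripper_force: 0.0
```

Call:
apply_moves --steps '[{"translation": [0,0,0],"rotation": [0,0,0]},{"translation": [0,0,0],"rotation": [0,0,0]},{"translation": [0,0,0],"rotation": [0,0,0]},{"translation": [0,0,0],"rotation": [0,0,0]},{"translation": [0,0,0],"rotation": [0,0,0]},{"translation": [0,0,0],"rotation": [0,0,0]},{"translation": [0,0,0],"rotation": [0,0,0]},{"translation": [0,0,0],"rotation": [0,0,0]},{"translation": [0,0,0],"rotation": [0,0,0]},{"translation": [0,0,0],"rotation": [0,0,0]}]' --jaw 1 --newtons 25

```text
t: 4.32
eef_pos: [0.437, -0.0983, 0.135]
ee_rot: [-3.142, 0.0, 0.208]
force: [-0.4, -0.3, -0.1]
width: 0.0266
gripper_force: 0.0
```

Call:
apply_moves --steps '[{"translation": [0,0,0],"rotation": [0,0,0]},{"translation": [0,0,0],"rotation": [0,0,0]},{"translation": [0,0,0],"rotation": [0,0,0]},{"translation": [0,0,0],"rotation": [0,0,0]},{"translation": [0,0,0],"rotation": [0,0,0]},{"translation": [0,0,0],"rotation": [0,0,0]},{"translation": [0,0,0.02],"rotation": [0,0,0]},{"translation": [0,0,0.06],"rotation": [0,0,0]},{"translation": [0,0,0.12],"rotation": [0,0,0]},{"translation": [0,0,0.16],"rotation": [0,0,0]}]'

```text
t: 5.15
eef_pos: [0.437, -0.0984, 0.1761]
ee_rot: [3.141, 0.0, 0.208]
force: [0.5, -0.0, -2.6]
width: 0.0218
gripper_force: 24.9
```

Call:
apply_moves --steps '[{"translation": [0,0,0.1],"rotation": [0,0,0]},{"translation": [0,0,0.22],"rotation": [0,0,0]},{"translation": [0,0,0.34],"rotation": [0,0,0]},{"translation": [0,0,0.46],"rotation": [0,0,0]},{"translation": [0,0,0.58],"rotation": [0,0,0]},{"translation": [0,0,0.66],"rotation": [0,0,0]},{"translation": [0,0.03,0.7],"rotation": [0,0,0]},{"translation": [0,0.08,0.7],"rotation": [0,0,0]},{"translation": [0,0.13,0.7],"rotation": [0,0,0]},{"translation": [0,0.16,0.7],"rotation": [0,0,0]}]'

```text
t: 5.98
eef_pos: [0.4364, -0.0572, 0.3494]
ee_rot: [-3.141, 0.001, 0.208]
force: [0.4, -0.0, -2.9]
width: 0.0217
gripper_force: 24.9
```

Call:
apply_moves --steps '[{"translation": [0.06,0.1,0],"rotation": [0,0,-0.03]},{"translation": [0.14,0.22,0],"rotation": [0,0,-0.06]},{"translation": [0.22,0.34,0],"rotation": [0,0,-0.09]},{"translation": [0.32,0.46,0],"rotation": [0,0,-0.12]},{"translation": [0.42,0.58,0],"rotation": [0,0,-0.15]},{"translation": [0.52,0.7,0],"rotation": [0,0,-0.18]},{"translation": [0.6,0.82,0],"rotation": [0,0,-0.18]},{"translation": [0.65,0.9,0],"rotation": [0,0,-0.18]},{"translation": [0.66,0.93,0],"rotation": [0,0,-0.18]},{"translation": [0.66,0.93,0],"rotation": [0,0,-0.18]}]'

```text
t: 6.82
eef_pos: [0.6021, 0.1764, 0.3475]
ee_rot: [3.14, 0.004, 0.116]
force: [-1.1, -0.2, -3.4]
width: 0.022
gripper_force: 25.0
```

```bash
python3 - <<'E'
from station import *
from h import *
s=get_state();print(s['eef_pos'],s['ee_rot'],s['force'],s['width'])
f=grab_frame("scene");t=grab_frame("top");w=grab_frame("wrist")
o=np.zeros((590,800,3),np.uint8);o[:288,:384]=cv2.resize(f[80:260,200:440],(384,288));o[:288,390:774]=cv2.resize(t[120:300,180:420],(384,288))
o[290:590,:480]=cv2.resize(w,(480,300));cv2.imwrite("pics/c2.png",o)
E
```

```text
[0.60211854 0.1763721  0.34749353] [3.14031874 0.00372378 0.11573769] [-1.06716241 -0.23199897 -3.40871948] 0.02204928431026243
```

View pics/c2.png

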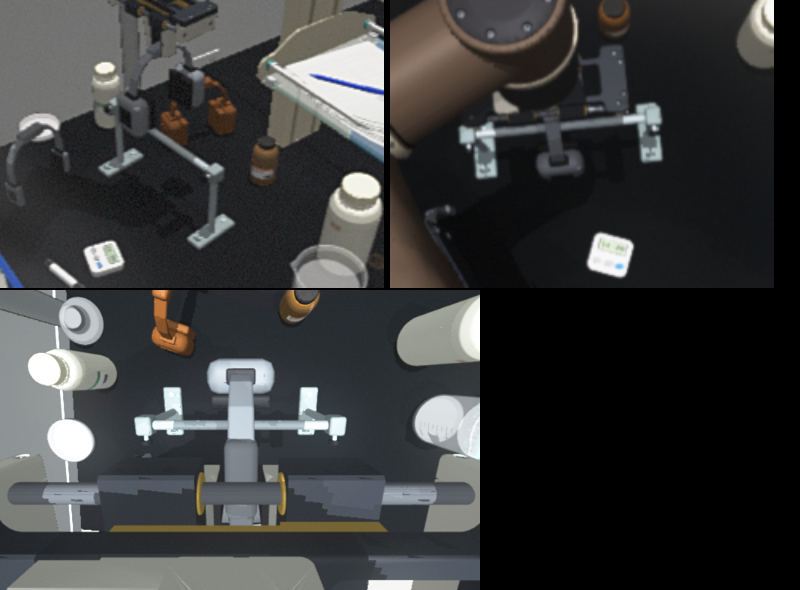

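The pair is upright above the bar in all three views and square to it (bar horizontal in the wrist view, with one cup on each side). Lowering.

Call:
apply_moves --steps '[{"translation": [0,0,-0.06],"rotation": [0,0,0]},{"translation": [0,0,-0.14],"rotation": [0,0,0]},{"translation": [0,0,-0.22],"rotation": [0,0,0]},{"translation": [0,0,-0.3],"rotation": [0,0,0]},{"translation": [0,0,-0.38],"rotation": [0,0,0]},{"translation": [0,0,-0.46],"rotation": [0,0,0]},{"translation": [0,0,-0.54],"rotation": [0,0,0]},{"translation": [0,0,-0.6],"rotation": [0,0,0]},{"translation": [0,0,-0.64],"rotation": [0,0,0]},{"translation": [0,0,-0.66],"rotation": [0,0,0]}]'

```text
t: 7.8
eef_pos: [0.6012, 0.1731, 0.1842]
ee_rot: [3.141, 0.001, 0.113]
force: [0.4, -0.4, -2.5]
width: 0.0216
gripper_force: 25.0
```

Call:
apply_moves --steps '[{"translation": [0,0,-0.005],"rotation": [0,0,0]},{"translation": [0,0,-0.01],"rotation": [0,0,0]},{"translation": [0,0,-0.015],"rotation": [0,0,0]},{"translation": [0,0,-0.02],"rotation": [0,0,0]},{"translation": [0,0,-0.025],"rotation": [0,0,0]},{"translation": [0,0,-0.03],"rotation": [0,0,0]},{"translation": [0,0,-0.035],"rotation": [0,0,0]},{"translation": [0,0,-0.035],"rotation": [0,0,0]},{"translation": [0,0,-0.035],"rotation": [0,0,0]},{"translation": [0,0,-0.035],"rotation": [0,0,0]}]'

```text
t: 8.63
eef_pos: [0.6021, 0.1743, 0.1764]
ee_rot: [3.142, -0.0, 0.114]
force: [0.0, -0.6, -2.8]
width: 0.0216
gripper_force: 25.0
```

Still hanging freely, about 6 mm above the expected contact. I'll check the bar position under the crown and go on down.

Call:
apply_moves --steps '[{"translation": [0,0,-0.004],"rotation": [0,0,0]},{"translation": [0,0,-0.008],"rotation": [0,0,0]},{"translation": [0,0,-0.012],"rotation": [0,0,0]},{"translation": [0,0,-0.016],"rotation": [0,0,0]},{"translation": [0,0,-0.02],"rotation": [0,0,0]},{"translation": [0,0,-0.02],"rotation": [0,0,0]},{"translation": [0,0,-0.02],"rotation": [0,0,0]},{"translation": [0,0,-0.02],"rotation": [0,0,0]},{"translation": [0,0,-0.02],"rotation": [0,0,0]},{"translation": [0,0,-0.02],"rotation": [0,0,0]}]'

```text
t: 9.47
eef_pos: [0.6021, 0.1743, 0.1714]
ee_rot: [-3.142, -0.0, 0.114]
force: [-0.2, 0.7, -2.4]
width: 0.0216
gripper_force: 25.0
```

```bash
python3 - <<'E'
from station import *
from h import *
print(get_state()['force'])
m=camera_model("wrist");w=grab_frame("wrist");t=grab_frame("top");f=grab_frame("scene")
for p in((.6024+.0,.175,.158),(.6024-.1138*.08,.255,.158),(.6024+.1138*.08,.095,.158)):
    u,v=proj(m,p);cv2.circle(w,(int(u),int(v)),3,(0,0,255),-1)
o=np.zeros((590,800,3),np.uint8);o[:288,:384]=cv2.resize(f[80:260,200:440],(384,288));o[:288,390:774]=cv2.resize(t[120:300,180:420],(384,288))
o[290:590,:480]=cv2.resize(w,(480,300));cv2.imwrite("pics/c3.png",o)
E
```

```text
[-0.16906388  0.68425194 -2.40443818]
```

View pics/c3.png

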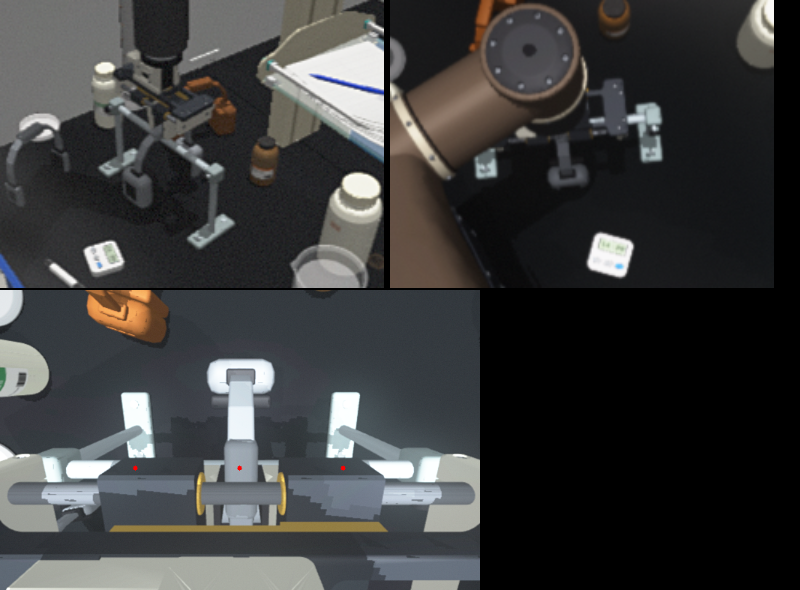

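The cups straddle the bar, and the predicted bar points (red dots) lie on the bar in the wrist view. Settling the last 2 mm, then opening partway.

Call:
apply_moves --steps '[{"translation": [0,0,-0.002],"rotation": [0,0,0]},{"translation": [0,0,-0.004],"rotation": [0,0,0]},{"translation": [0,0,-0.006],"rotation": [0,0,0]},{"translation": [0,0,-0.007],"rotation": [0,0,0]},{"translation": [0,0,-0.007],"rotation": [0,0,0]},{"translation": [0,0,-0.007],"rotation": [0,0,0]},{"translation": [0,0,-0.007],"rotation": [0,0,0]},{"translation": [0,0,-0.007],"rotation": [0,0,0]},{"translation": [0,0,-0.007],"rotation": [0,0,0]},{"translation": [0,0,-0.007],"rotation": [0,0,0]}]'

```text
t: 10.45
eef_pos: [0.6021, 0.1742, 0.1698]
ee_rot: [-3.142, -0.0, 0.114]
force: [-1.2, -0.0, 1.0]
width: 0.0217
gripper_force: 25.0
```

Contact: the upward force has taken over the weight. Release.

Call:
apply_moves --steps '[{"translation": [0,0,0],"rotation": [0,0,0]},{"translation": [0,0,0],"rotation": [0,0,0]},{"translation": [0,0,0],"rotation": [0,0,0]},{"translation": [0,0,0],"rotation": [0,0,0]},{"translation": [0,0,0],"rotation": [0,0,0]},{"translation": [0,0,0],"rotation": [0,0,0]},{"translation": [0,0,0],"rotation": [0,0,0]},{"translation": [0,0,0],"rotation": [0,0,0]},{"translation": [0,0,0],"rotation": [0,0,0]},{"translation": [0,0,0],"rotation": [0,0,0]}]' --jaw -0.3

```text
t: 11.28
eef_pos: [0.602, 0.1742, 0.1695]
ee_rot: [-3.142, -0.0, 0.114]
force: [0.7, 0.0, -0.1]
width: 0.057
gripper_force: 0.0
```

Call:
apply_moves --steps '[{"translation": [0,0,0.02],"rotation": [0,0,0]},{"translation": [0,0,0.06],"rotation": [0,0,0]},{"translation": [0,0,0.12],"rotation": [0,0,0]},{"translation": [0,0,0.2],"rotation": [0,0,0]},{"translation": [0,0,0.28],"rotation": [0,0,0]},{"translation": [0,0,0.36],"rotation": [0,0,0]},{"translation": [0,0,0.44],"rotation": [0,0,0]},{"translation": [0,0,0.5],"rotation": [0,0,0]},{"translation": [0,0,0.54],"rotation": [0,0,0]},{"translation": [0,0,0.56],"rotation": [0,0,0]}]'

```text
t: 12.12
eef_pos: [0.6025, 0.1744, 0.3121]
ee_rot: [-3.141, -0.003, 0.114]
force: [-0.5, -0.3, -0.1]
width: 0.0568
gripper_force: 0.0
```

```bash
python3 - <<'E'
from station import *
from h import *
print(get_state()['force'],get_state()['width'])
w=grab_frame("wrist");f=grab_frame("scene")
o=np.zeros((590,800,3),np.uint8);o[:288,:384]=cv2.resize(f[80:260,200:440],(384,288))
o[290:590,:480]=cv2.resize(w,(480,300));cv2.imwrite("pics/c4.png",o)
E
```

```text
[-0.50609911 -0.27391168 -0.06061089] 0.056763498480996204
```

View pics/c4.png

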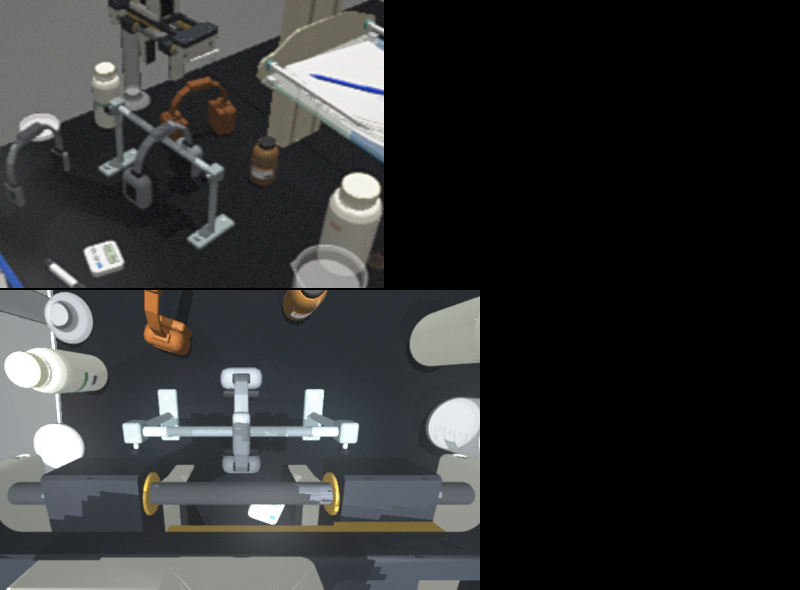

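The bulky pair hangs centred and square on the bar, crown at about (240,430) in the wrist view. The slim pair still stands in its place and the gripper is clear. A short wait to settle, then hand in.

Call:
apply_moves --steps '[{"translation": [0,0,0],"rotation": [0,0,0]},{"translation": [0,0,0],"rotation": [0,0,0]},{"translation": [0,0,0],"rotation": [0,0,0]},{"translation": [0,0,0],"rotation": [0,0,0]},{"translation": [0,0,0],"rotation": [0,0,0]},{"translation": [0,0,0],"rotation": [0,0,0]},{"translation": [0,0,0],"rotation": [0,0,0]},{"translation": [0,0,0],"rotation": [0,0,0]},{"translation": [0,0,0],"rotation": [0,0,0]},{"translation": [0,0,0],"rotation": [0,0,0]}]'

```text
t: 13.05
eef_pos: [0.602, 0.1742, 0.3096]
ee_rot: [3.142, -0.0, 0.114]
force: [0.0, 0.3, 0.3]
width: 0.057
gripper_force: 0.0
```

```bash
python3 -c "
from station import *
print(job_done())"
```

```text
the job is handed in; nothing more can be done
None
```

The bulky ear defenders hang centred and square on the bar, one cup on each side, and the slim pair was left standing in place; I handed the job in at about 13 s, and no verdict was returned.

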